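# Sort the washed hex nuts into their tubs

### The job

The three hexagon nuts in the wash tray are clean: pick them out from among the round rings and put each in the white tub of its size - the large nut in the large tub, the medium in the medium, the small in the small - doing the large one first, then the medium, then the small. Set each nut down gently so that it lies flat in its tub, do not drop it in. Leave the round rings lying where they are in the tray and do not knock the oil bottle.

Things in the scene. Friction and masses are not known exactly. Their poses are not given: they have to be found in the camera images.
- nut_large: the large plain steel hexagon nut, lying flat in the shallow aluminium wash tray (tray 290 x 400 mm, 22 mm high, floor 4 mm above the bench): 60 mm across flats, 69 mm across corners, 31 mm high, round bore 38 mm, about 400 g. Origin: centre of its underside; z up; its x axis is square to a pair of flats (the others are at 60 and 120 degrees).
- nut_medium: the medium plain steel hexagon nut, lying flat in the shallow aluminium wash tray (tray 290 x 400 mm, 22 mm high, floor 4 mm above the bench): 46 mm across flats, 53 mm across corners, 24 mm high, round bore 29 mm, about 200 g. Origin: centre of its underside; z up; its x axis is square to a pair of flats (the others are at 60 and 120 degrees).
- nut_small: the small plain steel hexagon nut, lying flat in the shallow aluminium wash tray (tray 290 x 400 mm, 22 mm high, floor 4 mm above the bench): 34 mm across flats, 39 mm across corners, 18 mm high, round bore 21 mm, about 90 g. Origin: centre of its underside; z up; its x axis is square to a pair of flats (the others are at 60 and 120 degrees).
- tub_large: the large round white plastic tub, open at the top and stuck down to the bench: rim 152 mm across, inside floor 130 mm across, 42 mm high, wall 3 mm, inside floor 4 mm above the bench. Origin: centre of its underside, z up.
- tub_medium: the medium round white plastic tub, open at the top and stuck down to the bench: rim 128 mm across, inside floor 106 mm across, 36 mm high, wall 3 mm, inside floor 4 mm above the bench. Origin: centre of its underside, z up.
- tub_small: the small round white plastic tub, open at the top and stuck down to the bench: rim 108 mm across, inside floor 86 mm across, 30 mm high, wall 3 mm, inside floor 4 mm above the bench. Origin: centre of its underside, z up.
- ring_large: a plain round thin-walled steel ring (large) lying flat in the tray among the nuts; it is to stay there: 58 mm outside, 47 mm inside, 14 mm high. Origin: centre of its underside, z up.
- ring_medium: a plain round thin-walled steel ring (medium) lying flat in the tray among the nuts; it is to stay there: 50 mm outside, 40 mm inside, 12 mm high. Origin: centre of its underside, z up.
- ring_small: a plain round thin-walled steel ring (small) lying flat in the tray among the nuts; it is to stay there: 42 mm outside, 33 mm inside, 10 mm high. Origin: centre of its underside, z up.
- oil_bottle: a grey oil bottle with a white label, standing on the bench beyond the tray and tubs, not to be knocked: 68 mm across, 170 mm high. Origin: centre of its underside, z up.
Not all that is in view belongs to the job. Leave any green look-alike of the nut_small alone.

How it is judged:
On the way, in this order (a step that is already met when the one before it is completed fails the run):
1. the large nut lies in the large tub (horizontal distance between nut_large and tub_large below 0.042 m and z of nut_large in the frame of tub_large below 0.012 m and angle between nut_large's own z axis and vertical below 0.3 rad), for 0.2 s.
2. the medium nut lies in the medium tub (horizontal distance between nut_medium and tub_medium below 0.038 m and z of nut_medium in the frame of tub_medium below 0.012 m and angle between nut_medium's own z axis and vertical below 0.3 rad), for 0.2 s.
3. the small nut lies in the small tub (horizontal distance between nut_small and tub_small below 0.034 m and z of nut_small in the frame of tub_small below 0.012 m and angle between nut_small's own z axis and vertical below 0.3 rad), for 0.2 s.
At the end, for the whole second after the job is handed in: Each nut lies flat (within about 17 degrees) on the floor of the tub of its own size (underside less than 12 mm above the bench; centres within 42 mm for the large, 38 mm for the medium, 34 mm for the small, which is anywhere inside the tub), released and at rest (all of step 1 and all of step 2 and all of step 3 and linear speed of each of nut_large, nut_medium, nut_small below 0.02 m/s and angular speed of each of nut_large, nut_medium, nut_small below 0.3 rad/s and contact force between each of nut_large, nut_medium, nut_small and the fingers below 0.1 N); the robot touches nothing.
It fails at once if the large nut is dropped or flung into its tub (faster than 0.8 m/s over the tub) (horizontal distance between nut_large and tub_large below 0.06 m and linear speed of nut_large above 0.8 m/s).
It fails at once if the medium nut is dropped or flung into its tub (faster than 0.8 m/s over the tub) (horizontal distance between nut_medium and tub_medium below 0.06 m and linear speed of nut_medium above 0.8 m/s).
It fails at once if the small nut is dropped or flung into its tub (faster than 0.8 m/s over the tub) (horizontal distance between nut_small and tub_small below 0.06 m and linear speed of nut_small above 0.8 m/s).
It fails at once if a ring is shifted more than 30 mm or tipped over (distance of any of ring_large, ring_medium, ring_small from where it was at the start of the episode above 0.03 m or angle between any of ring_large, ring_medium, ring_small's own z axis and vertical above 0.5 rad).
It fails at once if the oil bottle is knocked (moved 30 mm or tipped) (distance of oil_bottle from where it was at the start of the episode above 0.03 m or angle between oil_bottle's own z axis and vertical above 0.3 rad).
It also fails if it takes over 75 s, if anything falls off the work surface, if the arm or the gripper's body presses on something with over 40 N, if the wrist force passes 120 N, or if a joint passes its speed limit or range.

### The arm

A 6-joint arm with a two-finger parallel gripper is mounted at the origin on the work surface. World frame = base frame: x ahead of the robot, y to its left, z up, the work surface at z = 0. Lengths are in m, angles in rad, forces in N, time in s.
With the tool pointing down it reaches from about 0.35 to 0.975 m from the base axis. Payload 17.4 kg.
Tool frame: the origin (TCP) lies midway between the tips of the shut fingers; the grasp point (between the pads) lies 19 mm behind it (arm.pinch_z is the distance from the TCP to the grasp point, in m); z points along the fingers, y is the line along which they close (so a half turn about z gives the same grasp; the last joint's range is limited). The gripper opens to 85 mm and grips with 20 to 120 N. Pads are 22 mm wide; open, the fingers measure 114 mm over their backs; the gripper's body (76 mm by 85 mm) begins 54 mm behind the grasp point. The pads swing forward as they close: fully open they stand 13 mm farther back than shut.
Start: joints at [1.244, 0.116, 1.442, -0, 1.584, -0.038], TCP at [0.192, 0.647, 0.231] pointing down, gripper open.
Joint ranges: [-2.83, 2.83], [-0.83, 2.19], [0.07, 2.5], [-1.14, 4.28], [0.01, 3], [-2.97, 2.97]. Speed limits (rad/s): [1.89, 1.89, 2.22, 3.14, 3.14, 3.14].

### API

Orientations are given as [roll, pitch, yaw] about the fixed x, y, z axes, in that order (R = Rz(yaw) Ry(pitch) Rx(roll)).
In Python, from plant import arm gives the robot as it stands.
- The arm moves only by the tool apply_moves, never from a script. Its argument "deltas" is a list of rows, each an object of numbers: "tx", "ty", "tz": the shift along the world's x, y, z in m; "wx", "wy", "wz": the turn, a rotation vector about the world's x, y, z in rad; "gripper": the opening, from 0 (shut) to 1 (fully open). In form: [{"tx": .., "ty": .., "tz": .., "wx": .., "wy": .., "wz": .., "gripper": ..}, ...]. A call has exactly 5 rows; each row is the pose to reach, as a shift and turn from the pose commanded when the call began; what a row does not reach only later rows make up. A row lasts 1/12 s, in which the tool goes at most 41.7 mm and 7.16 degrees, less where a joint would pass 70% of its speed; a pose out of reach is approached as far as the arm can. A call with a gripper value outside its range is refused whole. The fingers move at their own pace and stop on an object; "newtons" is the grip in N (left out, the last holds). Time passes only in rows, so rows that repeat a pose let the fingers close, or fill a call up. It gives the time, the measured TCP pose, the force, the opening and the grip force at its end, in the units of the state.
- arm.read_state(): the state, without advancing time (a new reading comes with each control period).
- arm.snapshot(name): name is "scene" or "top"; returns the picture (400x640x3 uint8, blue, green, red); there is no depth.
- arm.camera_model(name): a dict with "vfov" (degrees; the focal length in pixels is half the picture's height over the tangent of half this angle, whatever the lens; pixels are square), "cx", "cy" (the principal point, pixels), "k1" (the pictures are not rectified: a ray, as slopes to the right and down, at radius r is drawn at 1 + k1 r^2 times it, then the intrinsics apply), "world_to_cam" (4x4, takes a point from world to camera coordinates). Camera axes: x right, y down, z forward; pixel columns grow to the right and rows downward; lengths in m; the calibration is good to about 2 mm. A picture is of the moment at which its call begins. camera_model takes no time and is no camera call.
- arm.finish_job(): hands the job in; it is judged then, once.
Trained networks look in the newest picture that a camera, given by its name, has taken for a name from the list of things; names that differ only in an ending like _2 or _b are one class to them, and where a whole thing is asked for, a point or a joint stands for the part that bears it (a point fixed in the world has none). Each returns a list of dicts, best first, with "score" (0 to 1); they miss things now and then, are a little off and sometimes report something else, mostly with a low value. They report only what shows in the picture. A call takes as long as a camera call. They do not tell look-alikes from the thing itself.
- arm.silhouettes(query, camera): "region" (400x640 bool, what is visible of it).
- arm.place_of(query, camera): "xyz" ([x, y, z] in m, in world coordinates, good to about 4 mm: a listed point, or the origin of a listed thing).
The state is a dict: "time_s": time; "joint_pos": joint angles; "dq": joint speeds; "tau": joint torques, N m; "position": TCP position; "orientation": TCP orientation; "contact_force": force on the tool from outside, world axes, zero at the start; "ft_torque": the same for the moment, N m; "finger_gap": opening from 0.0 (shut) to 1.0 (fully open); "finger_force": force on a finger pad.
Only numpy, scipy, OpenCV 4.12 (cv2) and the standard library are available. Lean on these libraries where they do the work, as an engineer would, in place of code of your own. Each camera call takes 0.05 s, during which the arm holds its last target. There are 200 camera calls.

## Working session

There is one attempt and no reset: what is moved stays moved. The work goes in short steps, Python scripts to look and compute and a tool call to move; the robot and the scene stay as the last step left them, time stands still between calls to the robot, and variables do not carry over. Pictures are saved under pics/ and viewed, at most 14 in all, crops included, and the job is handed in when it is done.

Besides the shell and the picture viewer there is one more tool, called after ">>>" as name(argument=value, ...) on one line, values as JSON. apply_moves: Moves the arm, as the interface text tells. Its arguments: {"type":"object","properties":{"deltas":{"type":"array","items":{"type":"object","properties":{"tx":{"type":"number"},"ty":{"type":"number"},"tz":{"type":"number"},"wx":{"type":"number"},"wy":{"type":"number"},"wz":{"type":"number"},"gripper":{"type":"number"}}}},"newtons":{"type":"number"}},"required":["deltas"]}

```bash
mkdir -p pics
cat > h.py <<'E'
import numpy as np, cv2
from plant import arm
def ray_to_z(name,uv,z):
    m=arm.camera_model(name);f=200/np.tan(np.radians(m['vfov'])/2)
    d=(np.array(uv,float)-[m['cx'],m['cy']])/f
    u=d.copy()
    for _ in range(30): u=d/(1+m['k1']*(u@u))
    T=np.array(m['world_to_cam']);R=T[:3,:3];c=-R.T@T[:3,3]
    w=R.T@np.array([u[0],u[1],1]);return c+w*(z-c[2])/w[2]
def proj(name,p):
    m=arm.camera_model(name);f=200/np.tan(np.radians(m['vfov'])/2)
    T=np.array(m['world_to_cam']);q=T[:3,:3]@np.array(p,float)+T[:3,3]
    u=q[:2]/q[2];u=u*(1+m['k1']*(u@u));return u*f+[m['cx'],m['cy']]
E
python3 - <<'E'
from h import *
for n in('top','scene'):
    cv2.imwrite(f'pics/{n}0.png',arm.snapshot(n))
    print(n,np.round(np.array(arm.camera_model(n)['world_to_cam']),3).tolist())
for q in 'nut_large nut_medium nut_small tub_large tub_medium tub_small ring_large ring_medium ring_small oil_bottle'.split():
    for d in arm.place_of(q,'top')[:3]: print(q,round(d['score'],2),np.round(d['xyz'],3),np.round(proj('top',d['xyz'])))
print(arm.read_state()['time_s'],arm.pinch_z)
E
```

```text
top [[-0.002, -1.0, 0.012, 0.003], [-0.985, -0.0, -0.175, 0.543], [0.175, -0.012, -0.985, 1.337], [0.0, 0.0, 0.0, 1.0]]
scene [[0.749, 0.662, -0.015, -0.414], [0.543, -0.627, -0.559, -0.257], [-0.38, 0.411, -0.829, 1.598], [0.0, 0.0, 0.0, 1.0]]
nut_large 0.68 [ 0.596 -0.218  0.003] [388. 185.]
nut_medium 0.54 [ 0.61  -0.1    0.002] [353. 181.]
nut_small 0.68 [ 0.33  -0.377  0.001] [438. 265.]
nut_small 0.64 [ 0.454 -0.328  0.006] [423. 228.]
tub_large 0.8 [0.364 0.256 0.001] [244. 255.]
tub_medium 0.69 [0.58  0.375 0.002] [210. 190.]
tub_medium 0.56 [ 0.596 -0.216  0.004] [388. 185.]
tub_small 0.56 [ 0.606  0.118 -0.   ] [287. 182.]
ring_large 0.56 [ 0.475 -0.203  0.005] [385. 221.]
ring_small 0.65 [ 0.595 -0.326  0.005] [420. 186.]
oil_bottle 0.68 [ 0.773  0.016 -0.001] [318. 135.]
0.6 0.0187
```

View pics/top0.png

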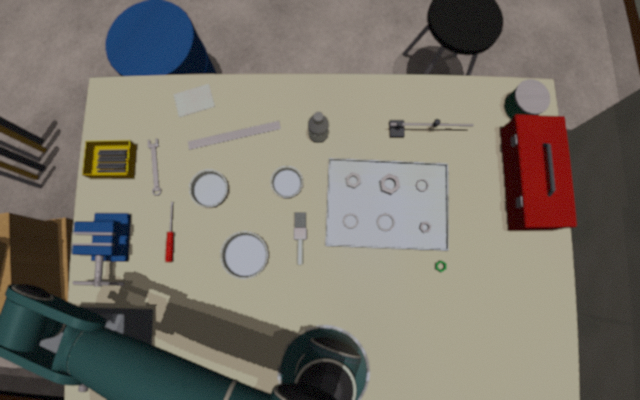

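View pics/scene0.png

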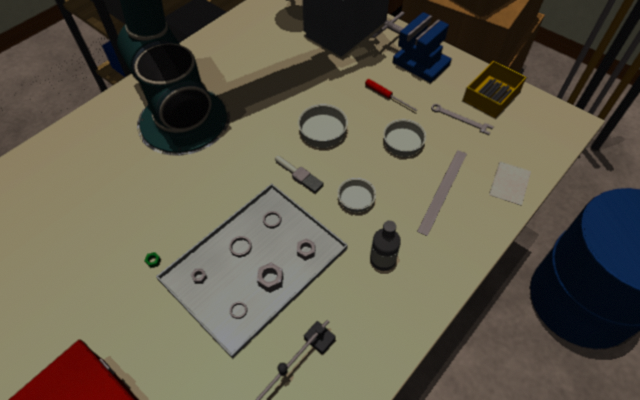

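Candidates for the small nut are the steel one in the tray at top (424,227) and the green one on the bench at (440,266). The steel one in the tray fits the description. The large nut is at (388,185) and the medium at (353,181). I'll confirm all of these in a crop and fit the yaws.

```bash
cat > fit.py <<'E'
from h import *
from scipy.optimize import minimize
S=4
DIM={'nut_large':(.060,.031,.019),'nut_medium':(.046,.024,.0145),'nut_small':(.034,.018,.0105)}
def avg(n,k=4): return np.mean([arm.snapshot(n).astype(float) for _ in range(k)],0)
def masks(cam,p,dim,o,W):
    af,h,rb=dim;x,y,yaw=p;z0=.004;R=af/np.sqrt(3)
    P=lambda q:np.round((np.array([proj(cam,a) for a in q])-o+.5)*S*16-8).astype(np.int32)
    a=yaw+np.pi/6+np.arange(6)*np.pi/3
    H=lambda z:np.c_[x+R*np.cos(a),y+R*np.sin(a),np.full(6,z)]
    b=np.arange(24)*np.pi/12;C=lambda z:np.c_[x+rb*np.cos(b),y+rb*np.sin(b),np.full(24,z)]
    L=np.zeros((W*S,W*S),np.uint8);t,bo=H(z0+h),H(z0)
    c=ray_to_z(cam,proj(cam,[x,y,0]),1.0) # point on the view ray
    k=1
    for i in range(6):
        j=(i+1)%6;n=np.array([np.cos(yaw+np.pi/3*(i+1)),np.sin(yaw+np.pi/3*(i+1))])
        if n@(c[:2]-[x,y])>0: cv2.fillConvexPoly(L,P([bo[i],bo[j],t[j],t[i]]),2+i,shift=4)
    cv2.fillConvexPoly(L,P(t),1,shift=4)
    T=np.zeros_like(L);cv2.fillConvexPoly(T,P(C(z0+h)),1,shift=4)
    B=np.zeros_like(L);cv2.fillConvexPoly(B,P(C(z0)),1,shift=4)
    L[T>0]=8; L[(T>0)&(B>0)]=9
    return [cv2.GaussianBlur(cv2.resize((L==i).astype(np.float32),(W,W),interpolation=cv2.INTER_AREA),(0,0),.5).ravel() for i in range(10) if (L==i).any()]
def cost(p,imgs,dim,p0,W):
    s=0
    for cam,im in imgs.items():
        o=np.round(proj(cam,[p0[0],p0[1],.015]))-W//2
        g=im[int(o[1]):int(o[1])+W,int(o[0]):int(o[0])+W].mean(2).ravel()
        A=np.array(masks(cam,p,dim,o,W)).T
        r=g-A@np.linalg.lstsq(A,g,rcond=None)[0];s+=r@r/((g-g.mean())**2).sum()
    return s
def fit(name,p0,imgs):
    dim=DIM[name];W=int(dim[0]/.0034*1.15*1.4)//2*2+4
    best=[]
    for y0 in np.radians(np.arange(0,60,7.5)):
        r=minimize(cost,[*p0,y0],args=(imgs,dim,p0,W),method='Nelder-Mead',options=dict(initial_simplex=np.array([*p0,y0])+np.array([[0,0,0],[.003,0,0],[0,.003,0],[0,0,.1]]),maxfev=90,xatol=1e-4,fatol=1e-5))
        best.append((r.fun,r.x))
    best.sort(key=lambda t:t[0]);return best
E
python3 - <<'E'
from fit import *
I={n:avg(n) for n in('top','scene')}
np.savez('imgs.npz',**I)
for n,p in dict(nut_large=(.596,-.218),nut_medium=(.61,-.1),nut_small=(.454,-.328)).items():
  for cams in(['top'],['scene'],['top','scene']):
    for f,x in fit(n,p,{c:I[c] for c in cams})[:3]: print(n,cams,round(f,3),np.round(x[:2],4),round(np.degrees(x[2])%60,1))
c=I['top'][150:280,320:455].astype(np.uint8);d=I['scene'][180:350,140:350].astype(np.uint8)
c=cv2.resize(c,(390,376),interpolation=3);d=cv2.resize(d,(400,376),interpolation=3)
cv2.imwrite('pics/crop.png',np.hstack([c,d]))
E
```

```text
Traceback (most recent call last):
  File "fit.py", line 35, in fit
    r=minimize(cost,[*p0,y0],args=(imgs,dim,p0,W),method='Nelder-Mead',options=dict(initial_simplex=np.array([*p0,y0])+np.array([[0,0,0],[.003,0,0],[0,.003,0],[0,0,.1]]),maxfev=90,xatol=1e-4,fatol=1e-5))
  File "fit.py", line 28, in cost
    A=np.array(masks(cam,p,dim,o,W)).T
               ~~~~~^^^^^^^^^^^^^^^
  File "fit.py", line 19, in masks
    T=np.zeros_like(L);cv2.fillConvexPoly(T,P(C(z0+h)),1,shift=4)
                                            ~^^^^^^^^^
  File "fit.py", line 8, in <lambda>
    P=lambda q:np.round((np.array([proj(cam,a) for a in q])-o+.5)*S*16-8).astype(np.int32)
                                   ~~~~^^^^^^^
  File "h.py", line 11, in proj
    m=arm.camera_model(name);f=200/np.tan(np.radians(m['vfov'])/2)
ValueError: time passes only in moves, steps and waits
```

```bash
sed -i 's/arm.camera_model(name)/cam(name)/; 2a from functools import cache\ncam=cache(arm.camera_model)' h.py
python3 - <<'E'
from fit import *
I=dict(np.load('imgs.npz'))
c=I['top'][150:280,320:455].astype(np.uint8);d=I['scene'][180:350,140:350].astype(np.uint8)
c=cv2.resize(c,(390,376),interpolation=3);d=cv2.resize(d,(400,376),interpolation=3)
cv2.imwrite('pics/crop.png',np.hstack([c,d]))
for n,p in dict(nut_large=(.596,-.218),nut_medium=(.61,-.1),nut_small=(.454,-.328)).items():
  for cams in(['top'],['scene'],['top','scene']):
    for f,x in fit(n,p,{c:I[c] for c in cams})[:3]: print(n,cams,round(f,3),np.round(x[:2],4),round(np.degrees(x[2])%60,1))
E
```

```text
nut_large ['top'] 0.031 [ 0.5976 -0.2185] 38.4
nut_large ['top'] 0.031 [ 0.5975 -0.2185] 37.9
nut_large ['top'] 0.032 [ 0.5976 -0.2185] 37.8
nut_large ['scene'] 0.025 [ 0.5969 -0.2176] 37.5
nut_large ['scene'] 0.025 [ 0.5969 -0.2176] 37.6
nut_large ['scene'] 0.025 [ 0.597  -0.2176] 37.6
nut_large ['top', 'scene'] 0.067 [ 0.5972 -0.218 ] 38.5
nut_large ['top', 'scene'] 0.068 [ 0.5972 -0.2181] 38.3
nut_large ['top', 'scene'] 0.068 [ 0.5973 -0.2181] 38.3
nut_medium ['top'] 0.059 [ 0.6107 -0.0986] 37.6
nut_medium ['top'] 0.059 [ 0.6105 -0.0987] 39.4
nut_medium ['top'] 0.059 [ 0.6108 -0.0988] 39.3
nut_medium ['scene'] 0.026 [ 0.6099 -0.0981] 37.6
nut_medium ['scene'] 0.026 [ 0.61   -0.0981] 37.2
nut_medium ['scene'] 0.026 [ 0.61   -0.0979] 36.9
nut_medium ['top', 'scene'] 0.092 [ 0.6101 -0.0982] 38.9
nut_medium ['top', 'scene'] 0.093 [ 0.6103 -0.0982] 38.6
nut_medium ['top', 'scene'] 0.094 [ 0.6102 -0.0981] 37.1
nut_small ['top'] 0.044 [ 0.4553 -0.3326] 7.5
nut_small ['top'] 0.045 [ 0.4554 -0.3324] 7.9
nut_small ['top'] 0.046 [ 0.4553 -0.3324] 7.4
nut_small ['scene'] 0.039 [ 0.4545 -0.3319] 11.0
nut_small ['scene'] 0.039 [ 0.4545 -0.3319] 10.9
nut_small ['scene'] 0.041 [ 0.455  -0.3323] 11.6
nut_small ['top', 'scene'] 0.09 [ 0.4554 -0.3325] 12.7
nut_small ['top', 'scene'] 0.091 [ 0.4554 -0.3327] 11.3
nut_small ['top', 'scene'] 0.092 [ 0.4554 -0.3326] 10.9
```

View pics/crop.png

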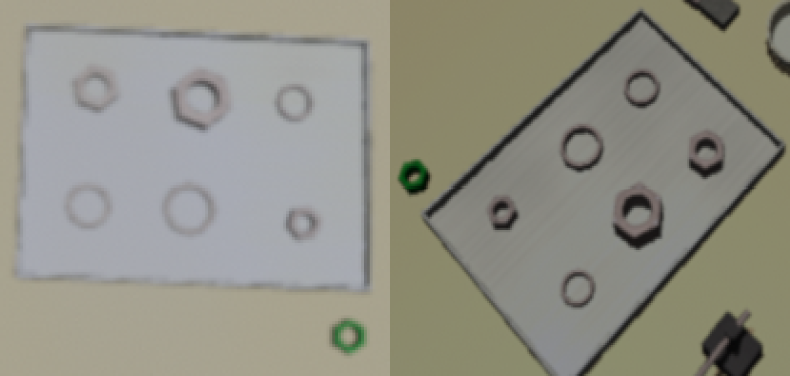

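Both crops agree. The steel nuts are inside the tray: in the left crop, large at (200,98), medium at (95,88) and small at (302,222). The green look-alike lies outside at (348,336). Next I'll plan the motion.

Run:
```python
from h import *
from scipy.spatial.transform import Rotation as Ro
s=arm.read_state();print(s['time_s'],np.round(s['position'],4),np.round(s['orientation'],3),np.round(s['joint_pos'],3),s['finger_gap'])
R=Ro.from_euler('xyz',s['orientation']);y=R.as_matrix()[:,1];print('tool y az',np.degrees(np.arctan2(y[1],y[0])))
for q in ('tub_large','tub_medium','tub_small'):
    for c in('top','scene'):
        for d in arm.place_of(q,c)[:2]: print(q,c,round(d['score'],2),np.round(d['xyz'],3))
        for d in arm.silhouettes(q,c)[:1]:
            v,u=np.nonzero(d['region']);k=cv2.minEnclosingCircle(np.c_[u,v].astype(np.float32));zz=dict(tub_large=.042,tub_medium=.036,tub_small=.03)[q]
            print('  sil rim',np.round(ray_to_z(c,k[0],zz),3),round(k[1],1))
```

```text
1.0 [0.1923 0.647  0.2313] [-3.142  0.     2.853] [ 1.244  0.116  1.442 -0.     1.584 -0.038] 0.999195533662683
tool y az 73.45416485169442
tub_large top 0.93 [0.365 0.258 0.001]
  sil rim [0.364 0.25  0.042] 24.0
tub_large scene 0.72 [0.363 0.249 0.001]
  sil rim [0.371 0.245 0.042] 24.7
tub_medium top 0.84 [0.58  0.375 0.002]
tub_medium top 0.44 [ 0.61  -0.096  0.001]
  sil rim [0.581 0.376 0.036] 19.8
tub_medium scene 0.57 [ 0.583  0.373 -0.   ]
  sil rim [0.584 0.369 0.036] 21.3
tub_small top 0.66 [ 0.606  0.12  -0.003]
  sil rim [0.603 0.117 0.03 ] 16.1
tub_small scene 0.78 [ 0.605  0.124 -0.004]
  sil rim [0.605 0.118 0.03 ] 19.0
```

>>> apply_moves(deltas=[{"tx": 0.0162, "ty": -0.0346, "tz": -0.0032, "wz": -0.0667, "gripper": 1}, {"tx": 0.0324, "ty": -0.0692, "tz": -0.0064, "wz": -0.1334, "gripper": 1}, {"tx": 0.0486, "ty": -0.1038, "tz": -0.0096, "wz": -0.2, "gripper": 1}, {"tx": 0.0648, "ty": -0.1384, "tz": -0.0128, "wz": -0.2667, "gripper": 1}, {"tx": 0.081, "ty": -0.173, "tz": -0.016, "wz": -0.3334, "gripper": 1}], newtons=60)

```text
schema error: expected keys tx, ty, tz, wx, wy, wz, gripper
```

>>> apply_moves(deltas=[{"tx": 0.0162, "ty": -0.0346, "tz": -0.0032, "wx": 0, "wy": 0, "wz": -0.0667, "gripper": 1}, {"tx": 0.0324, "ty": -0.0692, "tz": -0.0064, "wx": 0, "wy": 0, "wz": -0.1334, "gripper": 1}, {"tx": 0.0486, "ty": -0.1038, "tz": -0.0096, "wx": 0, "wy": 0, "wz": -0.2, "gripper": 1}, {"tx": 0.0648, "ty": -0.1384, "tz": -0.0128, "wx": 0, "wy": 0, "wz": -0.2667, "gripper": 1}, {"tx": 0.081, "ty": -0.173, "tz": -0.016, "wx": 0, "wy": 0, "wz": -0.3334, "gripper": 1}], newtons=60)

```text
time_s: 2.02
position: [0.2736, 0.4724, 0.2151]
orientation: [3.141, 0.0, 2.516]
contact_force: [0.5, -0.1, 0.6]
finger_gap: 0.997
finger_force: 0.0
```

Tracks well; I'll send the same step four more times.

>>> apply_moves(deltas=[{"tx": 0.0162, "ty": -0.0346, "tz": -0.0032, "wx": 0, "wy": 0, "wz": -0.0667, "gripper": 1}, {"tx": 0.0324, "ty": -0.0692, "tz": -0.0064, "wx": 0, "wy": 0, "wz": -0.1334, "gripper": 1}, {"tx": 0.0486, "ty": -0.1038, "tz": -0.0096, "wx": 0, "wy": 0, "wz": -0.2, "gripper": 1}, {"tx": 0.0648, "ty": -0.1384, "tz": -0.0128, "wx": 0, "wy": 0, "wz": -0.2667, "gripper": 1}, {"tx": 0.081, "ty": -0.173, "tz": -0.016, "wx": 0, "wy": 0, "wz": -0.3334, "gripper": 1}])

```text
time_s: 2.43
position: [0.3545, 0.2994, 0.1994]
orientation: [3.141, 0.0, 2.183]
contact_force: [-0.6, -0.0, -0.5]
finger_gap: 1.002
finger_force: 0.0
```

>>> apply_moves(deltas=[{"tx": 0.0162, "ty": -0.0346, "tz": -0.0032, "wx": 0, "wy": 0, "wz": -0.0667, "gripper": 1}, {"tx": 0.0324, "ty": -0.0692, "tz": -0.0064, "wx": 0, "wy": 0, "wz": -0.1334, "gripper": 1}, {"tx": 0.0486, "ty": -0.1038, "tz": -0.0096, "wx": 0, "wy": 0, "wz": -0.2, "gripper": 1}, {"tx": 0.0648, "ty": -0.1384, "tz": -0.0128, "wx": 0, "wy": 0, "wz": -0.2667, "gripper": 1}, {"tx": 0.081, "ty": -0.173, "tz": -0.016, "wx": 0, "wy": 0, "wz": -0.3334, "gripper": 1}])

```text
time_s: 2.85
position: [0.4356, 0.1262, 0.1835]
orientation: [3.141, 0.0, 1.849]
contact_force: [1.3, 0.6, -0.5]
finger_gap: 1.0
finger_force: 0.0
```

>>> apply_moves(deltas=[{"tx": 0.0162, "ty": -0.0346, "tz": -0.0032, "wx": 0, "wy": 0, "wz": -0.0667, "gripper": 1}, {"tx": 0.0324, "ty": -0.0692, "tz": -0.0064, "wx": 0, "wy": 0, "wz": -0.1334, "gripper": 1}, {"tx": 0.0486, "ty": -0.1038, "tz": -0.0096, "wx": 0, "wy": 0, "wz": -0.2, "gripper": 1}, {"tx": 0.0648, "ty": -0.1384, "tz": -0.0128, "wx": 0, "wy": 0, "wz": -0.2667, "gripper": 1}, {"tx": 0.081, "ty": -0.173, "tz": -0.016, "wx": 0, "wy": 0, "wz": -0.3334, "gripper": 1}])

```text
time_s: 3.27
position: [0.5167, -0.047, 0.1674]
orientation: [3.141, 0.0, 1.516]
contact_force: [1.0, 1.0, 0.3]
finger_gap: 1.0
finger_force: 0.0
```

>>> apply_moves(deltas=[{"tx": 0.0162, "ty": -0.0346, "tz": -0.0032, "wx": 0, "wy": 0, "wz": -0.0667, "gripper": 1}, {"tx": 0.0324, "ty": -0.0692, "tz": -0.0064, "wx": 0, "wy": 0, "wz": -0.1334, "gripper": 1}, {"tx": 0.0486, "ty": -0.1038, "tz": -0.0096, "wx": 0, "wy": 0, "wz": -0.2, "gripper": 1}, {"tx": 0.0648, "ty": -0.1384, "tz": -0.0128, "wx": 0, "wy": 0, "wz": -0.2667, "gripper": 1}, {"tx": 0.081, "ty": -0.173, "tz": -0.016, "wx": 0, "wy": 0, "wz": -0.3334, "gripper": 1}])

```text
time_s: 3.68
position: [0.5977, -0.22, 0.1511]
orientation: [3.141, -0.0, 1.182]
contact_force: [-0.3, 0.6, 0.5]
finger_gap: 1.003
finger_force: 0.0
```

>>> apply_moves(deltas=[{"tx": 0, "ty": 0.001, "tz": -0.035, "wx": 0, "wy": 0, "wz": 0, "gripper": 1}, {"tx": 0, "ty": 0.002, "tz": -0.07, "wx": 0, "wy": 0, "wz": 0, "gripper": 1}, {"tx": 0, "ty": 0.002, "tz": -0.1, "wx": 0, "wy": 0, "wz": 0, "gripper": 1}, {"tx": 0, "ty": 0.002, "tz": -0.125, "wx": 0, "wy": 0, "wz": 0, "gripper": 1}, {"tx": 0, "ty": 0.002, "tz": -0.144, "wx": 0, "wy": 0, "wz": 0, "gripper": 1}])

```text
time_s: 4.1
position: [0.5963, -0.2157, 0.0046]
orientation: [-3.139, -0.0, 1.186]
contact_force: [1.2, 0.1, -0.1]
finger_gap: 1.004
finger_force: 0.0
```

>>> apply_moves(deltas=[{"tx": 0, "ty": 0, "tz": 0, "wx": 0, "wy": 0, "wz": 0, "gripper": 0.6}, {"tx": 0, "ty": 0, "tz": 0, "wx": 0, "wy": 0, "wz": 0, "gripper": 0.5}, {"tx": 0, "ty": 0, "tz": 0, "wx": 0, "wy": 0, "wz": 0, "gripper": 0.5}, {"tx": 0, "ty": 0, "tz": 0, "wx": 0, "wy": 0, "wz": 0, "gripper": 0.5}, {"tx": 0, "ty": 0, "tz": 0, "wx": 0, "wy": 0, "wz": 0, "gripper": 0.5}], newtons=60)

```text
time_s: 4.52
position: [0.5977, -0.2161, 0.0086]
orientation: [3.14, -0.0, 1.186]
contact_force: [0.2, -0.1, -4.8]
finger_gap: 0.683
finger_force: 67.4
```

>>> apply_moves(deltas=[{"tx": 0, "ty": 0, "tz": 0.005, "wx": 0, "wy": 0, "wz": 0, "gripper": 0.4}, {"tx": 0, "ty": 0, "tz": 0.02, "wx": 0, "wy": 0, "wz": 0, "gripper": 0.4}, {"tx": 0, "ty": 0, "tz": 0.045, "wx": 0, "wy": 0, "wz": 0, "gripper": 0.4}, {"tx": 0, "ty": 0, "tz": 0.075, "wx": 0, "wy": 0, "wz": 0, "gripper": 0.4}, {"tx": 0, "ty": 0, "tz": 0.1, "wx": 0, "wy": 0, "wz": 0, "gripper": 0.4}], newtons=80)

```text
time_s: 4.93
position: [0.5974, -0.216, 0.1108]
orientation: [3.14, -0.0, 1.186]
contact_force: [-0.3, 0.3, -3.1]
finger_gap: 0.684
finger_force: 93.4
```

Run:
```python
from h import *
im=arm.snapshot('scene');cv2.imwrite('pics/lift1.png',cv2.resize(im[100:350,140:460],(640,500),interpolation=3))
s=arm.read_state();print(s['finger_gap'],s['finger_force'],s['contact_force'],s['position'])
```

```text
0.6852994843125357 93.70190620422363 [ 1.86612609 -0.09109638  3.20817467] [ 0.59916743 -0.21669872  0.11649378]
```

View pics/lift1.png

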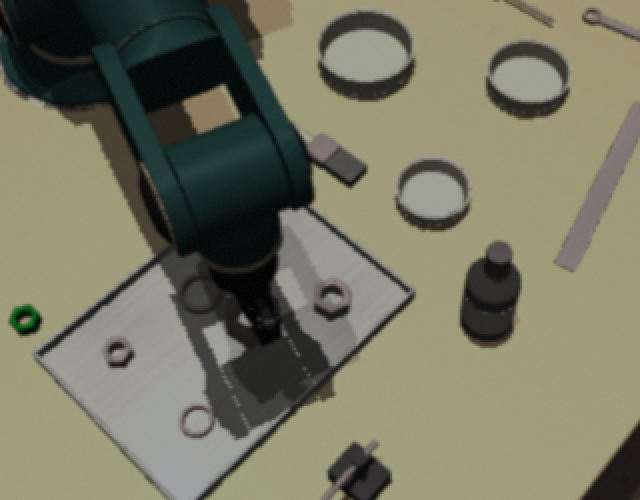

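>>> apply_moves(deltas=[{"tx": -0.007, "ty": 0.014, "tz": 0, "wx": 0, "wy": 0, "wz": 0, "gripper": 0.4}, {"tx": -0.019, "ty": 0.0375, "tz": 0, "wx": 0, "wy": 0, "wz": 0, "gripper": 0.4}, {"tx": -0.035, "ty": 0.07, "tz": 0, "wx": 0, "wy": 0, "wz": 0, "gripper": 0.4}, {"tx": -0.051, "ty": 0.103, "tz": 0, "wx": 0, "wy": 0, "wz": 0, "gripper": 0.4}, {"tx": -0.068, "ty": 0.136, "tz": 0, "wx": 0, "wy": 0, "wz": 0, "gripper": 0.4}])

```text
time_s: 5.4
position: [0.5285, -0.0789, 0.1085]
orientation: [3.141, -0.0, 1.185]
contact_force: [0.4, 0.7, -4.2]
finger_gap: 0.686
finger_force: 93.3
```

>>> apply_moves(deltas=[{"tx": -0.016, "ty": 0.033, "tz": 0, "wx": 0, "wy": 0, "wz": 0, "gripper": 0.4}, {"tx": -0.032, "ty": 0.066, "tz": 0, "wx": 0, "wy": 0, "wz": 0, "gripper": 0.4}, {"tx": -0.048, "ty": 0.099, "tz": 0, "wx": 0, "wy": 0, "wz": 0, "gripper": 0.4}, {"tx": -0.064, "ty": 0.132, "tz": 0, "wx": 0, "wy": 0, "wz": 0, "gripper": 0.4}, {"tx": -0.08, "ty": 0.165, "tz": 0, "wx": 0, "wy": 0, "wz": 0, "gripper": 0.4}])

```text
time_s: 5.82
position: [0.4483, 0.0863, 0.1087]
orientation: [3.14, -0.001, 1.185]
contact_force: [1.0, 1.1, -4.0]
finger_gap: 0.682
finger_force: 93.4
```

>>> apply_moves(deltas=[{"tx": -0.017, "ty": 0.035, "tz": 0, "wx": 0, "wy": 0, "wz": 0, "gripper": 0.4}, {"tx": -0.034, "ty": 0.07, "tz": 0, "wx": 0, "wy": 0, "wz": 0, "gripper": 0.4}, {"tx": -0.051, "ty": 0.105, "tz": 0, "wx": 0, "wy": 0, "wz": 0, "gripper": 0.4}, {"tx": -0.07, "ty": 0.142, "tz": 0, "wx": 0, "wy": 0, "wz": 0, "gripper": 0.4}, {"tx": -0.085, "ty": 0.168, "tz": 0, "wx": 0, "wy": 0, "wz": 0, "gripper": 0.4}])

```text
time_s: 6.23
position: [0.3628, 0.2554, 0.1089]
orientation: [3.141, -0.002, 1.187]
contact_force: [1.2, -0.8, -3.0]
finger_gap: 0.684
finger_force: 93.4
```

>>> apply_moves(deltas=[{"tx": 0, "ty": 0, "tz": -0.015, "wx": 0, "wy": 0, "wz": 0, "gripper": 0.4}, {"tx": 0, "ty": 0, "tz": -0.04, "wx": 0, "wy": 0, "wz": 0, "gripper": 0.4}, {"tx": 0, "ty": 0, "tz": -0.065, "wx": 0, "wy": 0, "wz": 0, "gripper": 0.4}, {"tx": 0, "ty": 0, "tz": -0.085, "wx": 0, "wy": 0, "wz": 0, "gripper": 0.4}, {"tx": 0, "ty": 0, "tz": -0.094, "wx": 0, "wy": 0, "wz": 0, "gripper": 0.4}])

```text
time_s: 6.65
position: [0.3634, 0.2527, 0.0119]
orientation: [-3.141, 0.001, 1.186]
contact_force: [-0.4, -0.7, -4.9]
finger_gap: 0.684
finger_force: 93.2
```

>>> apply_moves(deltas=[{"tx": 0, "ty": 0, "tz": -0.001, "wx": 0, "wy": 0, "wz": 0, "gripper": 0.4}, {"tx": 0, "ty": 0, "tz": -0.002, "wx": 0, "wy": 0, "wz": 0, "gripper": 0.4}, {"tx": 0, "ty": 0, "tz": -0.003, "wx": 0, "wy": 0, "wz": 0, "gripper": 0.4}, {"tx": 0, "ty": 0, "tz": -0.004, "wx": 0, "wy": 0, "wz": 0, "gripper": 0.4}, {"tx": 0, "ty": 0, "tz": -0.005, "wx": 0, "wy": 0, "wz": 0, "gripper": 0.4}])

```text
time_s: 7.07
position: [0.3648, 0.2533, 0.0093]
orientation: [3.141, -0.001, 1.186]
contact_force: [-0.3, 0.1, -3.8]
finger_gap: 0.682
finger_force: 93.2
```

>>> apply_moves(deltas=[{"tx": 0, "ty": 0, "tz": -0.001, "wx": 0, "wy": 0, "wz": 0, "gripper": 0.4}, {"tx": 0, "ty": 0, "tz": -0.001, "wx": 0, "wy": 0, "wz": 0, "gripper": 0.4}, {"tx": 0, "ty": 0, "tz": -0.001, "wx": 0, "wy": 0, "wz": 0, "gripper": 0.72}, {"tx": 0, "ty": 0, "tz": -0.001, "wx": 0, "wy": 0, "wz": 0, "gripper": 0.78}, {"tx": 0, "ty": 0, "tz": -0.001, "wx": 0, "wy": 0, "wz": 0, "gripper": 0.85}])

```text
time_s: 7.48
position: [0.3645, 0.2532, 0.0076]
orientation: [3.141, -0.001, 1.186]
contact_force: [0.2, -0.6, -0.0]
finger_gap: 0.848
finger_force: 0.0
```

>>> apply_moves(deltas=[{"tx": 0, "ty": 0, "tz": 0, "wx": 0, "wy": 0, "wz": 0, "gripper": 0.9}, {"tx": 0, "ty": 0, "tz": 0.02, "wx": 0, "wy": 0, "wz": 0, "gripper": 0.9}, {"tx": 0, "ty": 0, "tz": 0.045, "wx": 0, "wy": 0, "wz": 0, "gripper": 0.9}, {"tx": 0, "ty": 0, "tz": 0.08, "wx": 0, "wy": 0, "wz": 0, "gripper": 0.9}, {"tx": 0, "ty": 0, "tz": 0.12, "wx": 0, "wy": 0, "wz": 0, "gripper": 0.9}])

```text
time_s: 7.9
position: [0.3634, 0.2526, 0.1275]
orientation: [-3.14, 0.002, 1.186]
contact_force: [0.9, 0.3, -0.4]
finger_gap: 0.9
finger_force: 0.0
```

>>> apply_moves(deltas=[{"tx": 0.0164, "ty": -0.0234, "tz": 0, "wx": 0, "wy": 0, "wz": 0, "gripper": 0.8}, {"tx": 0.0328, "ty": -0.0468, "tz": 0, "wx": 0, "wy": 0, "wz": 0, "gripper": 0.8}, {"tx": 0.0492, "ty": -0.0702, "tz": 0, "wx": 0, "wy": 0, "wz": 0, "gripper": 0.8}, {"tx": 0.0656, "ty": -0.0936, "tz": 0, "wx": 0, "wy": 0, "wz": 0, "gripper": 0.8}, {"tx": 0.082, "ty": -0.117, "tz": 0, "wx": 0, "wy": 0, "wz": 0, "gripper": 0.8}])

```text
time_s: 8.32
position: [0.4469, 0.1348, 0.1275]
orientation: [3.141, -0.0, 1.186]
contact_force: [0.3, 1.2, -0.3]
finger_gap: 0.799
finger_force: 0.0
```

Run:
```python
from fit import *
I={n:avg(n,2) for n in('scene',)}
cv2.imwrite('pics/a1.png',cv2.resize(I['scene'][90:350,140:460].astype(np.uint8),(640,520),interpolation=3))
for n,p in dict(nut_medium=(.61,-.098)).items():
    for f,x in fit(n,p,I)[:2]: print(n,round(f,3),np.round(x[:2],4),round(np.degrees(x[2])%60,1))
for d in arm.place_of('nut_large','scene')[:2]: print(d)
```

```text
nut_medium 0.026 [ 0.6098 -0.098 ] 37.5
nut_medium 0.026 [ 0.6098 -0.098 ] 37.5
{'xyz': [0.3642, 0.2527, 0.0029], 'score': 0.6}
```

View pics/a1.png

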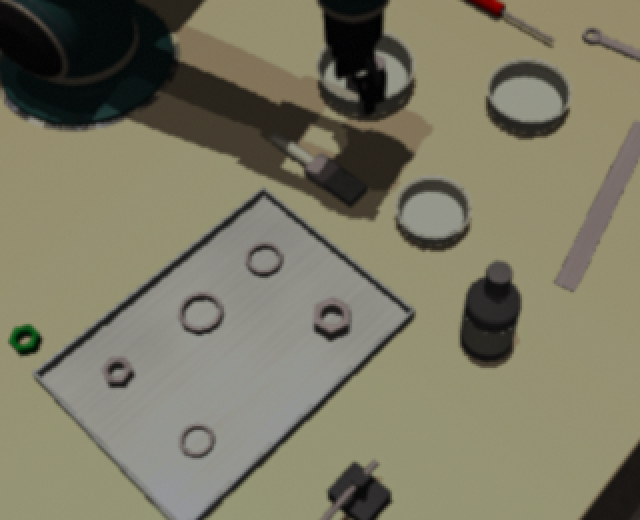

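>>> apply_moves(deltas=[{"tx": 0.0164, "ty": -0.0234, "tz": 0, "wx": 0, "wy": 0, "wz": 0, "gripper": 0.8}, {"tx": 0.0328, "ty": -0.0468, "tz": 0, "wx": 0, "wy": 0, "wz": 0, "gripper": 0.8}, {"tx": 0.0492, "ty": -0.0702, "tz": 0, "wx": 0, "wy": 0, "wz": 0, "gripper": 0.8}, {"tx": 0.0656, "ty": -0.0936, "tz": 0, "wx": 0, "wy": 0, "wz": 0, "gripper": 0.8}, {"tx": 0.082, "ty": -0.117, "tz": 0, "wx": 0, "wy": 0, "wz": 0, "gripper": 0.8}])

```text
time_s: 8.88
position: [0.5287, 0.0188, 0.1274]
orientation: [3.141, -0.0, 1.187]
contact_force: [0.6, 0.6, 0.3]
finger_gap: 0.803
finger_force: 0.0
```

>>> apply_moves(deltas=[{"tx": 0.0164, "ty": -0.0234, "tz": 0, "wx": 0, "wy": 0, "wz": 0, "gripper": 0.8}, {"tx": 0.0328, "ty": -0.0468, "tz": 0, "wx": 0, "wy": 0, "wz": 0, "gripper": 0.8}, {"tx": 0.0492, "ty": -0.0702, "tz": 0, "wx": 0, "wy": 0, "wz": 0, "gripper": 0.8}, {"tx": 0.0656, "ty": -0.0936, "tz": 0, "wx": 0, "wy": 0, "wz": 0, "gripper": 0.8}, {"tx": 0.0817, "ty": -0.1163, "tz": 0, "wx": 0, "wy": 0, "wz": 0, "gripper": 0.8}])

```text
time_s: 9.3
position: [0.6106, -0.0974, 0.1272]
orientation: [-3.141, -0.0, 1.187]
contact_force: [-0.0, 0.1, -0.3]
finger_gap: 0.801
finger_force: 0.0
```

>>> apply_moves(deltas=[{"tx": 0, "ty": 0, "tz": -0.02, "wx": 0, "wy": 0, "wz": 0, "gripper": 0.8}, {"tx": 0, "ty": 0, "tz": -0.05, "wx": 0, "wy": 0, "wz": 0, "gripper": 0.8}, {"tx": 0, "ty": 0, "tz": -0.08, "wx": 0, "wy": 0, "wz": 0, "gripper": 0.8}, {"tx": 0, "ty": 0, "tz": -0.105, "wx": 0, "wy": 0, "wz": 0, "gripper": 0.8}, {"tx": 0, "ty": 0, "tz": -0.118, "wx": 0, "wy": 0, "wz": 0, "gripper": 0.8}])

```text
time_s: 9.72
position: [0.6085, -0.0959, 0.0059]
orientation: [-3.138, 0.0, 1.186]
contact_force: [-0.0, 0.2, -0.6]
finger_gap: 0.8
finger_force: 0.0
```

>>> apply_moves(deltas=[{"tx": 0, "ty": 0, "tz": -0.002, "wx": 0, "wy": 0, "wz": 0, "gripper": 0.7}, {"tx": 0, "ty": 0, "tz": -0.003, "wx": 0, "wy": 0, "wz": 0, "gripper": 0.5}, {"tx": 0, "ty": 0, "tz": -0.003, "wx": 0, "wy": 0, "wz": 0, "gripper": 0.3}, {"tx": 0, "ty": 0, "tz": -0.003, "wx": 0, "wy": 0, "wz": 0, "gripper": 0.3}, {"tx": 0, "ty": 0, "tz": -0.003, "wx": 0, "wy": 0, "wz": 0, "gripper": 0.3}], newtons=60)

```text
time_s: 10.13
position: [0.6106, -0.0973, 0.0076]
orientation: [3.14, -0.0, 1.186]
contact_force: [0.6, -0.1, -2.3]
finger_gap: 0.522
finger_force: 62.1
```

>>> apply_moves(deltas=[{"tx": 0, "ty": 0, "tz": 0.005, "wx": 0, "wy": 0, "wz": 0, "gripper": 0.3}, {"tx": 0, "ty": 0, "tz": 0.02, "wx": 0, "wy": 0, "wz": 0, "gripper": 0.3}, {"tx": 0, "ty": 0, "tz": 0.045, "wx": 0, "wy": 0, "wz": 0, "gripper": 0.3}, {"tx": 0, "ty": 0, "tz": 0.075, "wx": 0, "wy": 0, "wz": 0, "gripper": 0.3}, {"tx": 0, "ty": 0, "tz": 0.1, "wx": 0, "wy": 0, "wz": 0, "gripper": 0.3}])

```text
time_s: 10.55
position: [0.61, -0.0973, 0.1088]
orientation: [3.141, -0.0, 1.186]
contact_force: [0.6, 0.0, -2.6]
finger_gap: 0.525
finger_force: 62.1
```

>>> apply_moves(deltas=[{"tx": -0.002, "ty": 0.016, "tz": 0, "wx": 0, "wy": 0, "wz": 0, "gripper": 0.3}, {"tx": -0.004, "ty": 0.046, "tz": 0, "wx": 0, "wy": 0, "wz": 0, "gripper": 0.3}, {"tx": -0.006, "ty": 0.08, "tz": 0, "wx": 0, "wy": 0, "wz": 0, "gripper": 0.3}, {"tx": -0.008, "ty": 0.114, "tz": 0, "wx": 0, "wy": 0, "wz": 0, "gripper": 0.3}, {"tx": -0.01, "ty": 0.148, "tz": 0, "wx": 0, "wy": 0, "wz": 0, "gripper": 0.3}])

```text
time_s: 10.97
position: [0.5994, 0.0524, 0.1066]
orientation: [3.141, -0.0, 1.185]
contact_force: [0.8, 0.9, -2.3]
finger_gap: 0.522
finger_force: 62.2
```

>>> apply_moves(deltas=[{"tx": -0.002, "ty": 0.034, "tz": 0, "wx": 0, "wy": 0, "wz": 0, "gripper": 0.3}, {"tx": -0.004, "ty": 0.068, "tz": 0, "wx": 0, "wy": 0, "wz": 0, "gripper": 0.3}, {"tx": -0.006, "ty": 0.102, "tz": 0, "wx": 0, "wy": 0, "wz": 0, "gripper": 0.3}, {"tx": -0.008, "ty": 0.136, "tz": 0, "wx": 0, "wy": 0, "wz": 0, "gripper": 0.3}, {"tx": -0.01, "ty": 0.17, "tz": 0, "wx": 0, "wy": 0, "wz": 0, "gripper": 0.3}])

```text
time_s: 11.38
position: [0.5893, 0.2227, 0.1066]
orientation: [3.141, -0.0, 1.186]
contact_force: [0.4, -0.1, -2.7]
finger_gap: 0.526
finger_force: 62.2
```

>>> apply_moves(deltas=[{"tx": -0.002, "ty": 0.034, "tz": 0, "wx": 0, "wy": 0, "wz": 0, "gripper": 0.3}, {"tx": -0.004, "ty": 0.068, "tz": 0, "wx": 0, "wy": 0, "wz": 0, "gripper": 0.3}, {"tx": -0.006, "ty": 0.1, "tz": 0, "wx": 0, "wy": 0, "wz": 0, "gripper": 0.3}, {"tx": -0.008, "ty": 0.13, "tz": 0, "wx": 0, "wy": 0, "wz": 0, "gripper": 0.3}, {"tx": -0.008, "ty": 0.154, "tz": 0, "wx": 0, "wy": 0, "wz": 0, "gripper": 0.3}])

```text
time_s: 11.8
position: [0.5809, 0.3773, 0.1064]
orientation: [-3.141, -0.0, 1.187]
contact_force: [-0.5, -0.8, -2.4]
finger_gap: 0.529
finger_force: 62.2
```

>>> apply_moves(deltas=[{"tx": 0, "ty": 0, "tz": -0.015, "wx": 0, "wy": 0, "wz": 0, "gripper": 0.3}, {"tx": 0, "ty": 0, "tz": -0.04, "wx": 0, "wy": 0, "wz": 0, "gripper": 0.3}, {"tx": 0, "ty": 0, "tz": -0.065, "wx": 0, "wy": 0, "wz": 0, "gripper": 0.3}, {"tx": 0, "ty": 0, "tz": -0.085, "wx": 0, "wy": 0, "wz": 0, "gripper": 0.3}, {"tx": 0, "ty": 0, "tz": -0.094, "wx": 0, "wy": 0, "wz": 0, "gripper": 0.3}])

```text
time_s: 12.22
position: [0.5804, 0.3739, 0.0088]
orientation: [-3.139, 0.003, 1.186]
contact_force: [-0.3, 0.2, -2.2]
finger_gap: 0.526
finger_force: 62.1
```

>>> apply_moves(deltas=[{"tx": 0, "ty": 0, "tz": -0.001, "wx": 0, "wy": 0, "wz": 0, "gripper": 0.3}, {"tx": 0, "ty": 0, "tz": -0.0025, "wx": 0, "wy": 0, "wz": 0, "gripper": 0.3}, {"tx": 0, "ty": 0, "tz": -0.004, "wx": 0, "wy": 0, "wz": 0, "gripper": 0.3}, {"tx": 0, "ty": 0, "tz": -0.0055, "wx": 0, "wy": 0, "wz": 0, "gripper": 0.3}, {"tx": 0, "ty": 0, "tz": -0.0065, "wx": 0, "wy": 0, "wz": 0, "gripper": 0.3}])

```text
time_s: 12.63
position: [0.5825, 0.375, 0.0072]
orientation: [3.14, -0.002, 1.186]
contact_force: [-8.8, -5.7, 19.9]
finger_gap: 0.523
finger_force: 64.8
```

>>> apply_moves(deltas=[{"tx": 0, "ty": 0, "tz": 0, "wx": 0, "wy": 0, "wz": 0, "gripper": 0.5}, {"tx": 0, "ty": 0, "tz": 0, "wx": 0, "wy": 0, "wz": 0, "gripper": 0.55}, {"tx": 0, "ty": 0, "tz": 0, "wx": 0, "wy": 0, "wz": 0, "gripper": 0.6}, {"tx": 0, "ty": 0, "tz": 0, "wx": 0, "wy": 0, "wz": 0, "gripper": 0.67}, {"tx": 0, "ty": 0, "tz": 0, "wx": 0, "wy": 0, "wz": 0, "gripper": 0.7}])

```text
time_s: 13.05
position: [0.582, 0.3748, 0.006]
orientation: [3.141, -0.0, 1.186]
contact_force: [0.8, -0.6, 1.0]
finger_gap: 0.701
finger_force: 0.0
```

>>> apply_moves(deltas=[{"tx": 0, "ty": 0, "tz": 0, "wx": 0, "wy": 0, "wz": 0, "gripper": 0.72}, {"tx": 0, "ty": 0, "tz": 0.02, "wx": 0, "wy": 0, "wz": 0, "gripper": 0.72}, {"tx": 0, "ty": 0, "tz": 0.045, "wx": 0, "wy": 0, "wz": 0, "gripper": 0.72}, {"tx": 0, "ty": 0, "tz": 0.08, "wx": 0, "wy": 0, "wz": 0, "gripper": 0.72}, {"tx": 0, "ty": 0, "tz": 0.12, "wx": 0, "wy": 0, "wz": 0, "gripper": 0.72}])

```text
time_s: 13.47
position: [0.5812, 0.3743, 0.1254]
orientation: [-3.14, 0.002, 1.186]
contact_force: [0.3, -0.2, 0.3]
finger_gap: 0.717
finger_force: 0.0
```

>>> apply_moves(deltas=[{"tx": -0.0064, "ty": -0.0354, "tz": 0, "wx": 0, "wy": 0, "wz": -0.0235, "gripper": 0.62}, {"tx": -0.0127, "ty": -0.0707, "tz": 0, "wx": 0, "wy": 0, "wz": -0.047, "gripper": 0.62}, {"tx": -0.019, "ty": -0.106, "tz": 0, "wx": 0, "wy": 0, "wz": -0.0705, "gripper": 0.62}, {"tx": -0.0254, "ty": -0.1414, "tz": 0, "wx": 0, "wy": 0, "wz": -0.094, "gripper": 0.62}, {"tx": -0.0318, "ty": -0.1767, "tz": 0, "wx": 0, "wy": 0, "wz": -0.1175, "gripper": 0.62}])

```text
time_s: 13.88
position: [0.5495, 0.1966, 0.1258]
orientation: [3.141, -0.0, 1.068]
contact_force: [0.5, -0.5, -0.4]
finger_gap: 0.62
finger_force: 0.0
```

>>> apply_moves(deltas=[{"tx": -0.0064, "ty": -0.0354, "tz": 0, "wx": 0, "wy": 0, "wz": -0.0235, "gripper": 0.62}, {"tx": -0.0127, "ty": -0.0707, "tz": 0, "wx": 0, "wy": 0, "wz": -0.047, "gripper": 0.62}, {"tx": -0.019, "ty": -0.106, "tz": 0, "wx": 0, "wy": 0, "wz": -0.0705, "gripper": 0.62}, {"tx": -0.0254, "ty": -0.1414, "tz": 0, "wx": 0, "wy": 0, "wz": -0.094, "gripper": 0.62}, {"tx": -0.0318, "ty": -0.1767, "tz": 0, "wx": 0, "wy": 0, "wz": -0.1175, "gripper": 0.62}])

```text
time_s: 14.3
position: [0.5177, 0.0198, 0.126]
orientation: [3.141, -0.0, 0.95]
contact_force: [0.5, 0.0, 0.6]
finger_gap: 0.621
finger_force: 0.0
```

Run:
```python
from fit import *
I={n:avg(n,3) for n in('top','scene',)}
cv2.imwrite('pics/a2.png',cv2.resize(I['scene'][90:350,140:460].astype(np.uint8),(640,520),interpolation=3))
for f,x in fit('nut_small',(.455,-.332),I)[:3]: print(round(f,3),np.round(x[:2],4),round(np.degrees(x[2])%60,1))
for q in('nut_large','nut_medium'):
  for c in('top','scene'):
    for d in arm.place_of(q,c)[:2]: print(q,c,d)
```

```text
0.091 [ 0.455  -0.3323] 11.6
0.092 [ 0.4549 -0.3322] 11.2
0.093 [ 0.455  -0.3322] 11.4
nut_large top {'xyz': [0.362, 0.2493, 0.0037], 'score': 0.5}
nut_large scene {'xyz': [0.3655, 0.2503, 0.005], 'score': 0.45}
nut_medium top {'xyz': [0.5822, 0.375, 0.0008], 'score': 0.48}
nut_medium scene {'xyz': [0.585, 0.3735, 0.0036], 'score': 0.5}
```

View pics/a2.png

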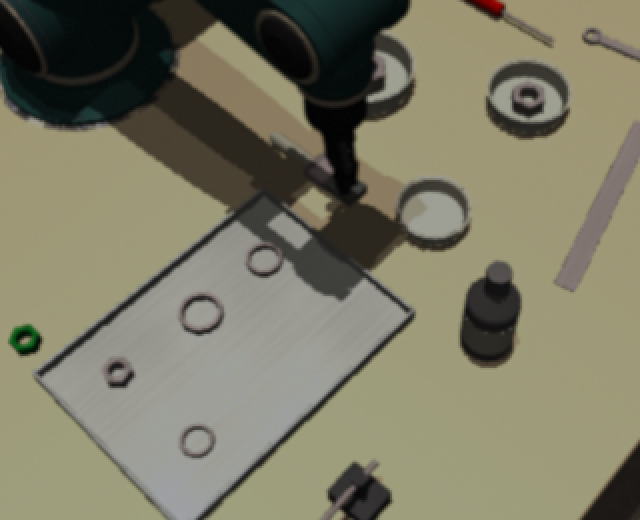

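The picture shows the medium nut flat in its tub at about (528,97), the large nut in its tub at (375,70), and the rings untouched. Going on to the small steel nut at (118,372); the green one at (25,340) is left alone.

>>> apply_moves(deltas=[{"tx": -0.0064, "ty": -0.0354, "tz": 0, "wx": 0, "wy": 0, "wz": -0.0235, "gripper": 0.62}, {"tx": -0.0127, "ty": -0.0707, "tz": 0, "wx": 0, "wy": 0, "wz": -0.047, "gripper": 0.62}, {"tx": -0.019, "ty": -0.106, "tz": 0, "wx": 0, "wy": 0, "wz": -0.0705, "gripper": 0.62}, {"tx": -0.0254, "ty": -0.1414, "tz": 0, "wx": 0, "wy": 0, "wz": -0.094, "gripper": 0.62}, {"tx": -0.0318, "ty": -0.1767, "tz": 0, "wx": 0, "wy": 0, "wz": -0.1175, "gripper": 0.62}])

```text
time_s: 15.22
position: [0.4862, -0.1563, 0.1259]
orientation: [3.141, -0.0, 0.834]
contact_force: [0.9, 1.0, 0.1]
finger_gap: 0.618
finger_force: 0.0
```

>>> apply_moves(deltas=[{"tx": -0.0064, "ty": -0.0354, "tz": 0, "wx": 0, "wy": 0, "wz": -0.0235, "gripper": 0.62}, {"tx": -0.0127, "ty": -0.0707, "tz": 0, "wx": 0, "wy": 0, "wz": -0.047, "gripper": 0.62}, {"tx": -0.019, "ty": -0.106, "tz": 0, "wx": 0, "wy": 0, "wz": -0.0705, "gripper": 0.62}, {"tx": -0.0254, "ty": -0.1414, "tz": 0, "wx": 0, "wy": 0, "wz": -0.094, "gripper": 0.62}, {"tx": -0.0315, "ty": -0.1765, "tz": 0, "wx": 0, "wy": 0, "wz": -0.1175, "gripper": 0.62}])

```text
time_s: 15.63
position: [0.4548, -0.3332, 0.1258]
orientation: [3.142, -0.0, 0.716]
contact_force: [0.5, -0.2, -0.2]
finger_gap: 0.623
finger_force: 0.0
```

>>> apply_moves(deltas=[{"tx": 0, "ty": 0, "tz": -0.02, "wx": 0, "wy": 0, "wz": 0, "gripper": 0.62}, {"tx": 0, "ty": 0, "tz": -0.05, "wx": 0, "wy": 0, "wz": 0, "gripper": 0.62}, {"tx": 0, "ty": 0, "tz": -0.08, "wx": 0, "wy": 0, "wz": 0, "gripper": 0.62}, {"tx": 0, "ty": 0, "tz": -0.105, "wx": 0, "wy": 0, "wz": 0, "gripper": 0.62}, {"tx": 0, "ty": 0, "tz": -0.115, "wx": 0, "wy": 0, "wz": 0, "gripper": 0.62}])

```text
time_s: 16.05
position: [0.454, -0.3304, 0.007]
orientation: [-3.137, 0.001, 0.717]
contact_force: [0.1, 0.1, -0.6]
finger_gap: 0.621
finger_force: 0.0
```

>>> apply_moves(deltas=[{"tx": 0, "ty": 0, "tz": -0.002, "wx": 0, "wy": 0, "wz": 0, "gripper": 0.6}, {"tx": 0, "ty": 0, "tz": -0.005, "wx": 0, "wy": 0, "wz": 0, "gripper": 0.5}, {"tx": 0, "ty": 0, "tz": -0.005, "wx": 0, "wy": 0, "wz": 0, "gripper": 0.3}, {"tx": 0, "ty": 0, "tz": -0.005, "wx": 0, "wy": 0, "wz": 0, "gripper": 0.2}, {"tx": 0, "ty": 0, "tz": -0.005, "wx": 0, "wy": 0, "wz": 0, "gripper": 0.2}], newtons=50)

```text
time_s: 16.47
position: [0.4556, -0.3322, 0.0071]
orientation: [3.14, -0.0, 0.716]
contact_force: [0.3, -0.9, -1.2]
finger_gap: 0.382
finger_force: 49.6
```

>>> apply_moves(deltas=[{"tx": 0, "ty": 0, "tz": 0.005, "wx": 0, "wy": 0, "wz": 0, "gripper": 0.2}, {"tx": 0, "ty": 0, "tz": 0.02, "wx": 0, "wy": 0, "wz": 0, "gripper": 0.2}, {"tx": 0, "ty": 0, "tz": 0.045, "wx": 0, "wy": 0, "wz": 0, "gripper": 0.2}, {"tx": 0, "ty": 0, "tz": 0.075, "wx": 0, "wy": 0, "wz": 0, "gripper": 0.2}, {"tx": 0, "ty": 0, "tz": 0.1, "wx": 0, "wy": 0, "wz": 0, "gripper": 0.2}])

```text
time_s: 16.88
position: [0.4551, -0.3319, 0.1084]
orientation: [3.141, -0.0, 0.716]
contact_force: [0.6, -0.4, -0.7]
finger_gap: 0.385
finger_force: 49.8
```

>>> apply_moves(deltas=[{"tx": 0.0055, "ty": 0.0165, "tz": 0, "wx": 0, "wy": 0, "wz": 0, "gripper": 0.2}, {"tx": 0.0155, "ty": 0.047, "tz": 0, "wx": 0, "wy": 0, "wz": 0, "gripper": 0.2}, {"tx": 0.0265, "ty": 0.08, "tz": 0, "wx": 0, "wy": 0, "wz": 0, "gripper": 0.2}, {"tx": 0.0375, "ty": 0.113, "tz": 0, "wx": 0, "wy": 0, "wz": 0, "gripper": 0.2}, {"tx": 0.0485, "ty": 0.146, "tz": 0, "wx": 0, "wy": 0, "wz": 0, "gripper": 0.2}])

```text
time_s: 17.3
position: [0.5038, -0.1845, 0.1068]
orientation: [3.141, -0.001, 0.715]
contact_force: [1.0, 0.1, -0.8]
finger_gap: 0.383
finger_force: 49.9
```

>>> apply_moves(deltas=[{"tx": 0.0105, "ty": 0.032, "tz": 0, "wx": 0, "wy": 0, "wz": 0, "gripper": 0.2}, {"tx": 0.021, "ty": 0.064, "tz": 0, "wx": 0, "wy": 0, "wz": 0, "gripper": 0.2}, {"tx": 0.0315, "ty": 0.096, "tz": 0, "wx": 0, "wy": 0, "wz": 0, "gripper": 0.2}, {"tx": 0.042, "ty": 0.128, "tz": 0, "wx": 0, "wy": 0, "wz": 0, "gripper": 0.2}, {"tx": 0.0525, "ty": 0.16, "tz": 0, "wx": 0, "wy": 0, "wz": 0, "gripper": 0.2}])

```text
time_s: 17.72
position: [0.5564, -0.0242, 0.1068]
orientation: [3.141, -0.001, 0.716]
contact_force: [0.9, 0.2, -0.5]
finger_gap: 0.384
finger_force: 49.9
```

>>> apply_moves(deltas=[{"tx": 0.011, "ty": 0.033, "tz": 0, "wx": 0, "wy": 0, "wz": 0, "gripper": 0.2}, {"tx": 0.022, "ty": 0.066, "tz": 0, "wx": 0, "wy": 0, "wz": 0, "gripper": 0.2}, {"tx": 0.033, "ty": 0.098, "tz": 0, "wx": 0, "wy": 0, "wz": 0, "gripper": 0.2}, {"tx": 0.043, "ty": 0.126, "tz": 0, "wx": 0, "wy": 0, "wz": 0, "gripper": 0.2}, {"tx": 0.049, "ty": 0.145, "tz": 0, "wx": 0, "wy": 0, "wz": 0, "gripper": 0.2}])

```text
time_s: 18.13
position: [0.6056, 0.1218, 0.1067]
orientation: [3.141, -0.001, 0.717]
contact_force: [0.3, -0.3, -1.4]
finger_gap: 0.387
finger_force: 49.9
```

>>> apply_moves(deltas=[{"tx": 0, "ty": 0, "tz": -0.015, "wx": 0, "wy": 0, "wz": 0, "gripper": 0.2}, {"tx": 0, "ty": 0, "tz": -0.04, "wx": 0, "wy": 0, "wz": 0, "gripper": 0.2}, {"tx": 0, "ty": 0, "tz": -0.065, "wx": 0, "wy": 0, "wz": 0, "gripper": 0.2}, {"tx": 0, "ty": 0, "tz": -0.085, "wx": 0, "wy": 0, "wz": 0, "gripper": 0.2}, {"tx": 0, "ty": 0, "tz": -0.094, "wx": 0, "wy": 0, "wz": 0, "gripper": 0.2}])

```text
time_s: 18.55
position: [0.6036, 0.1186, 0.0091]
orientation: [-3.14, 0.003, 0.716]
contact_force: [-0.9, 0.1, -1.4]
finger_gap: 0.385
finger_force: 49.9
```

>>> apply_moves(deltas=[{"tx": 0, "ty": 0, "tz": -0.001, "wx": 0, "wy": 0, "wz": 0, "gripper": 0.2}, {"tx": 0, "ty": 0, "tz": -0.0025, "wx": 0, "wy": 0, "wz": 0, "gripper": 0.2}, {"tx": 0, "ty": 0, "tz": -0.004, "wx": 0, "wy": 0, "wz": 0, "gripper": 0.2}, {"tx": 0, "ty": 0, "tz": -0.0055, "wx": 0, "wy": 0, "wz": 0, "gripper": 0.2}, {"tx": 0, "ty": 0, "tz": -0.006, "wx": 0, "wy": 0, "wz": 0, "gripper": 0.2}])

```text
time_s: 18.97
position: [0.6057, 0.1191, 0.007]
orientation: [3.141, -0.001, 0.716]
contact_force: [-4.9, -1.6, 10.7]
finger_gap: 0.38
finger_force: 51.2
```

>>> apply_moves(deltas=[{"tx": 0, "ty": 0, "tz": 0, "wx": 0, "wy": 0, "wz": 0, "gripper": 0.36}, {"tx": 0, "ty": 0, "tz": 0, "wx": 0, "wy": 0, "wz": 0, "gripper": 0.41}, {"tx": 0, "ty": 0, "tz": 0, "wx": 0, "wy": 0, "wz": 0, "gripper": 0.46}, {"tx": 0, "ty": 0, "tz": 0, "wx": 0, "wy": 0, "wz": 0, "gripper": 0.52}, {"tx": 0, "ty": 0, "tz": 0, "wx": 0, "wy": 0, "wz": 0, "gripper": 0.55}])

```text
time_s: 19.38
position: [0.605, 0.1192, 0.0058]
orientation: [-3.142, -0.0, 0.716]
contact_force: [0.0, 0.7, -0.3]
finger_gap: 0.553
finger_force: 0.0
```

>>> apply_moves(deltas=[{"tx": 0, "ty": 0, "tz": 0, "wx": 0, "wy": 0, "wz": 0, "gripper": 0.56}, {"tx": 0, "ty": 0, "tz": 0.02, "wx": 0, "wy": 0, "wz": 0, "gripper": 0.56}, {"tx": 0, "ty": 0, "tz": 0.045, "wx": 0, "wy": 0, "wz": 0, "gripper": 0.56}, {"tx": 0, "ty": 0, "tz": 0.08, "wx": 0, "wy": 0, "wz": 0, "gripper": 0.56}, {"tx": 0, "ty": 0, "tz": 0.12, "wx": 0, "wy": 0, "wz": 0, "gripper": 0.56}])

```text
time_s: 19.8
position: [0.6041, 0.119, 0.1256]
orientation: [-3.14, 0.002, 0.716]
contact_force: [0.6, 1.0, -0.5]
finger_gap: 0.559
finger_force: 0.0
```

>>> apply_moves(deltas=[{"tx": -0.02, "ty": -0.02, "tz": 0.02, "wx": 0, "wy": 0, "wz": 0, "gripper": 0.56}, {"tx": -0.04, "ty": -0.04, "tz": 0.04, "wx": 0, "wy": 0, "wz": 0, "gripper": 0.56}, {"tx": -0.06, "ty": -0.06, "tz": 0.06, "wx": 0, "wy": 0, "wz": 0, "gripper": 0.56}, {"tx": -0.08, "ty": -0.08, "tz": 0.08, "wx": 0, "wy": 0, "wz": 0, "gripper": 0.56}, {"tx": -0.1, "ty": -0.1, "tz": 0.1, "wx": 0, "wy": 0, "wz": 0, "gripper": 0.56}])

```text
time_s: 20.22
position: [0.5038, 0.0185, 0.2267]
orientation: [3.142, -0.0, 0.716]
contact_force: [0.1, -0.6, 0.5]
finger_gap: 0.559
finger_force: 0.0
```

Run:
```python
from h import *
im=arm.snapshot('scene');cv2.imwrite('pics/a3.png',cv2.resize(im[90:350,140:460],(640,520),interpolation=3))
for q in('nut_large','nut_medium','nut_small'):
    for d in arm.place_of(q,'scene')[:2]: print(q,d)
```

```text
nut_large {'xyz': [0.3627, 0.2525, 0.0044], 'score': 0.53}
nut_medium {'xyz': [0.5845, 0.3707, 0.0032], 'score': 0.57}
nut_medium {'xyz': [0.4706, -0.2011, 0.0075], 'score': 0.48}
nut_small {'xyz': [0.3311, -0.3831, -0.0018], 'score': 0.6}
nut_small {'xyz': [0.6065, 0.1162, 0.0044], 'score': 0.42}
```

View pics/a3.png

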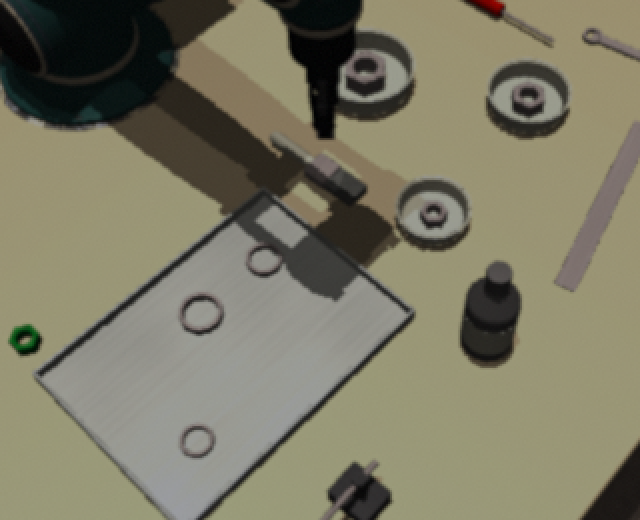

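All three nuts lie flat in their tubs at (367,72), (528,97) and (432,212). The rings and the bottle have not moved.

```bash
python3 -c "
from plant import arm
print(arm.finish_job())"
```

```text
the job is handed in; nothing more can be done
None
```

All three nuts were set down flat in their matching tubs, large, then medium, then small, with the rings, the green nut and the oil bottle left where they were; the job is handed in (about 20 s of the 75 s), and no verdict was returned.

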